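# Stand a toothbrush up in the tilting rest and put it away in the bamboo cup

## Task

Lay the blue toothbrush flat in the lowered trough of the tilting stand, its handle end at the hinge stop, and let go of it (the trough may first have to be pushed right down). Then push the red-tipped lever until the trough stands fully up, without touching the brush while it swings, take the standing brush by its upper end and lower it, handle end first, to the bottom of the brown bamboo cup before letting go. Leave the cup standing where it is and everything else undisturbed.

Things in the scene. Friction and masses are not known exactly. Their poses are not given: they have to be found in the camera images.
- brush: blue toothbrush, white bristles, 178 long, 45 g, lying flat at the start, bristles up, yaw varies. Origin: mid-length on its flat back (underside); x runs to the bristle head, z out of the back through the bristles. Handle x -89 to +15: 16 wide, 14 thick; neck x +15 to +57: 12 wide, 11 thick; head x +57 to +89: 12 wide, 7 thick, bristles up to z +17
- brush_foot (a point): centre of the handle's end face of the toothbrush, at x -89, 7 above its back
- brush_neck (a point): middle of the neck section, where it can be gripped from above when flat: x +35, 5.5 above its back; 124 from the handle end. The neck and head beyond 95 from the handle end stick out past the trough
- brush_head (a point): bristle end of the toothbrush, at x +89, 7 above its back
- stand: white plastic tilting stand, fixed. Origin on the table under the hinge; x points the way the lowered trough points, y along the hinge towards the lever, z up. Foot plates 8 high reach x -50 to +100, y -31 to +95; hinge cheeks 54 high; a post under the trough at x 85, 40 high
- tray (a joint): tilt of the brown wooden trough: 0 = down and level (lower stop), growing as it rises; 1.36 = fully up (upper stop, 12 degrees short of upright). A friction hinge (0.15 N m) holds it where it is left; starts at 0 to 0.6. When it is up the brush stands on the end stop and leans on the trough's floor
- tray_stop (a point): point on the hinge axis, 45 above the table, mid-width, where the trough's floor meets its end stop. Turns with the trough: x along the floor away from the hinge (trough 95 long, open at that end), y along the hinge to the lever, z out of the floor. Clear width 21 at the floor, 25 at the top of the side walls (11.5 high); end stop 14 high
- lever_tip (a point): centre of the red grip bar (16 thick, 26 long along the hinge) at the end of the steel lever, a flat bar 22 wide (y), 8 thick; 70 from the hinge axis, 86 from the trough's middle in the stand's +y. Trough down: lever points 50 degrees above the stand's +x. Pushing it over towards the stand's -x raises the trough. Frame turns with the trough
- cup: brown bamboo cup, open on top, outer rim diameter 76, 95 high, wall 4, floor about 5 thick, 220 g, loose. Origin: centre of the underside, z up. It trades places with the glass tumbler and the soap box
- tumbler: clear glass tumbler, 72 diameter, 95 high, loose; leave alone. Origin: centre of the underside
- soap_box: grey closed soap box 104 x 74 x 38, loose; leave alone. Origin: centre of the underside
- cream_jar: green jar, 52 diameter, 45 high, loose; leave alone. Origin: centre of the underside
- cap_case: white round shower cap case, 104 diameter, 36 high, loose; leave alone. Origin: centre of the underside

How it is judged:
By the outcome, as a careful person would: the job done as asked, in the order asked, and still so for the second after the job is handed in, with the robot touching nothing.
It also fails if it takes over 72 s, if anything falls off the work surface, if the arm or the gripper's body presses on something with over 40 N, if the wrist force passes 120 N, or if a joint passes its speed limit or range.

## Robot

A 7-joint arm with a two-finger parallel gripper is mounted at the origin on the work surface. World frame = base frame: x ahead of the robot, y to its left, z up, the work surface at z = 0. Lengths are in m, angles in rad, forces in N, time in s.
With the tool pointing down it reaches from about 0.425 to 0.875 m from the base axis. Payload 8.4 kg.
Tool frame: the origin (TCP) lies on the mounting face of the last link; the fingertips stand 182 mm ahead of it and the grasp point (between the pads) lies 164 mm ahead of it; z points along the fingers, y is the line along which they close (so a half turn about z gives the same grasp; the last joint's range is limited). The gripper opens to 87 mm and grips with 3 to 60 N. Pads are 19 mm wide; open, the fingers measure 117 mm over their backs; the gripper's body (75 mm by 190 mm) begins 51 mm behind the grasp point.
Start: joints at [-1.273, 0.333, 0.04, 1.465, -0.013, 1.343, -0.059], TCP at [0.251, 0.599, 0.405] pointing down, gripper open.
Joint ranges: [-2.58, 2.58], [-0.38, 2.09], [-1.3, 1.39], [0.25, 2.4], [-1.5, 4.64], [0.08, 2.09], [-2.65, 2.65]. Speed limits (rad/s): [2.22, 2.22, 2.79, 2.79, 3.14, 3.14, 3.14].

## Interface

Orientations are given as a unit quaternion [w, x, y, z].
In Python, from workcell import read_state, camera, camera_model, close_job gives the robot as it stands. The module is installed in compiled form; this text tells all that it offers.
- The arm moves only by the shell command python3 -m creep 'ROWS' [FORCE]. ROWS is a JSON object whose one key "steps" holds a list of rows, each a list of 7 numbers: the shift along the tool's x, y, z in cm, then the turn, a rotation vector about the tool's x, y, z in rad, then the opening, from 0 (shut) to 1 (fully open). In form: {"steps": [[tx, ty, tz, rx, ry, rz, claw], ...]}. A call has 1 to 10 rows; each row shifts and turns the commanded pose from where the row before left it, along the tool's axes as they then stand; what a row does not reach is not made up. A row lasts 1/12 s, in which the tool goes at most 41.7 mm and 7.16 degrees, less where a joint would pass 70% of its speed; a pose out of reach is approached as far as the arm can. A call is refused whole if a number of a shift passes 4.17 or a number of a turn 0.125, either way. A call with a gripper value outside its range is refused whole. The fingers move at their own pace and stop on an object; FORCE is the grip in N (left out, the last holds). Time passes only in rows, so rows that do not move let the fingers close. It gives the time, the measured TCP pose, the force, the opening and the grip force at its end, in the units of the state.
- read_state(): the state, without advancing time (a new reading comes with each control period).
- camera(name): name is "side" or "top" or "wrist"; returns the picture (480x640x3 uint8, red, green, blue); there is no depth.
- camera_model(name): a dict with "mtx" (3x3 intrinsics, pixels), "eye" and "rotation" of the camera in the world; the wrist camera has in their place "mount" (4x4, takes a point from camera to tool coordinates, whose origin is the TCP and whose axes are the flange's). Camera axes: x right, y down, z forward; pixel columns grow to the right and rows downward; lengths in m; the calibration is good to about 2 mm. A picture is of the moment at which its call begins: read the wrist's pose just before it. camera_model takes no time and is no camera call.
- close_job(): hands the job in; it is judged then, once.
The state is a dict: "t": time; "joint_positions": joint angles; "qd": joint speeds; "effort": joint torques, N m; "ee_pos": TCP position; "tool_rot": TCP orientation; "force": force on the tool from outside, world axes, zero at the start; "wrist_torque": the same for the moment, N m; "width": opening from 0.0 (shut) to 1.0 (fully open); "grasp_force": force on a finger pad.
Only numpy, scipy, OpenCV 4.12 (cv2) and the standard library are available. Lean on these libraries where they do the work, as an engineer would, in place of code of your own. Each camera call takes 0.05 s, during which the arm holds its last target. There are 200 camera calls.

## Working session

There is one attempt and no reset: what is moved stays moved. The work goes in short steps, Python scripts to look and compute and a shell command to move; the robot and the scene stay as the last step left them, time stands still between calls to the robot, and variables do not carry over. Pictures are saved under pics/ and viewed, at most 10 in all, crops included, and the job is handed in when it is done.

```bash
mkdir -p pics; python3 - <<'E'
from workcell import *
import cv2,numpy as np
s=read_state();print(s)
for n in("side","top"):
    i=camera(n);cv2.imwrite(f"pics/{n}0.png",i[:,:,::-1]);m=camera_model(n);print(n,m)
print(camera_model("wrist"))
E
```

```text
{'t': 0.0, 'joint_positions': array([-1.27321328,  0.3339169 ,  0.03984859,  1.46627762, -0.01338508,
        1.3432825 , -0.05847688]), 'qd': array([ 0.00097592, -0.00196647,  0.00185577,  0.00210297, -0.00109996,
        0.00191294, -0.00044847]), 'effort': array([ 3.71841279e-04, -6.56357360e+01,  1.33568622e+00, -4.03799558e+01,
       -5.97137609e-02,  4.48669621e-02,  1.37258971e-04]), 'ee_pos': array([0.25112587, 0.59934158, 0.4038517 ]), 'tool_rot': array([-1.02006824e-04,  1.97076417e-01,  9.80387796e-01, -8.02949102e-04]), 'force': array([ 0.5348073 ,  0.14177409, -0.67363833]), 'wrist_torque': array([-0.01317368, -0.01719699, -0.00078604]), 'grasp_force': 0.0, 'width': 1.001618522334934}
side {'mtx': array([[522.85660381,   0.        , 320.84251068],
       [  0.        , 522.85660381, 237.15958067],
       [  0.        ,   0.        ,   1.        ]]), 'eye': array([ 0.18105285, -0.8893513 ,  0.63783581]), 'rotation': array([-0.47125692,  0.86045885, -0.17115071,  0.09074638])}
top {'mtx': array([[456.05155079,   0.        , 326.682336  ],
       [  0.        , 456.05155079, 238.7701861 ],
       [  0.        ,   0.        ,   1.        ]]), 'eye': array([ 0.34753167, -0.04017905,  1.07193779]), 'rotation': array([-0.05090467,  0.71266083, -0.69603405,  0.07113265])}
{'mtx': array([[351.3908433 ,   0.        , 320.19336689],
       [  0.        , 351.3908433 , 238.3404258 ],
       [  0.        ,   0.        ,   1.        ]]), 'mount': array([[-4.44672011e-04, -9.68525283e-01, -2.48914800e-01,
         6.69009587e-02],
       [ 9.99998828e-01, -7.95408593e-04,  1.30848726e-03,
         1.25850458e-03],
       [-1.46529196e-03, -2.48913926e-01,  9.68524502e-01,
         2.02041261e-02],
       [ 0.00000000e+00,  0.00000000e+00,  0.00000000e+00,
         1.00000000e+00]])}
```

View pics/top0.png

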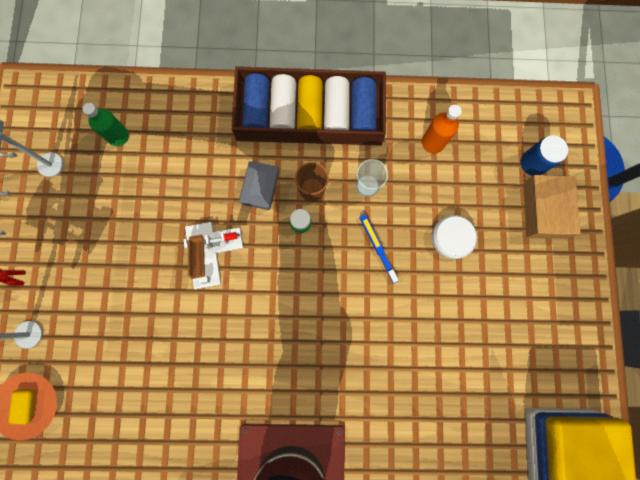

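View pics/side0.png

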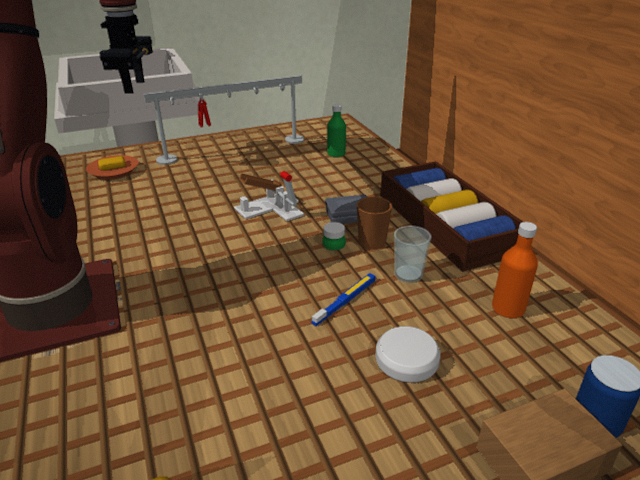

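Top: brush handle end at about (363,215), head (394,281); stand at (185–242,222–288) with red tip (231,237) and trough (197,257); cup (312,182), tumbler (371,177), jar (301,221). Side: the trough is partly raised, and the cup is at (374,222).

```bash
cat > h.py <<'E'
from workcell import *
import cv2,numpy as np
from scipy.spatial.transform import Rotation as R
def rot(q): return R.from_quat(q,scalar_first=True)
def cam(n,s=None):
    m=camera_model(n)
    if n!="wrist": return m["mtx"],np.array(m["eye"]),rot(m["rotation"]).as_matrix()
    s=s or read_state();T=rot(s["tool_rot"]).as_matrix();M=m["mount"]
    return m["mtx"],s["ee_pos"]+T@M[:3,3],T@M[:3,:3]
def ray(c,p):
    K,e,A=c;d=A@np.linalg.solve(K,[p[0],p[1],1]);return e,d/np.linalg.norm(d)
def plane(c,p,z):
    e,d=ray(c,p);return e+d*(z-e[2])/d[2]
def tri(c1,p1,c2,p2):
    e,d=ray(c1,p1);f,g=ray(c2,p2)
    t=np.linalg.lstsq(np.c_[d,-g],f-e,rcond=None)[0];a=e+d*t[0];b=f+g*t[1]
    return (a+b)/2,np.linalg.norm(a-b)
def proj(c,P):
    K,e,A=c;q=K@(A.T@(np.array(P)-e));return q[:2]/q[2]
def blobs(im,lo,hi,box=(0,0,640,480),mn=15):
    hsv=cv2.cvtColor(im,cv2.COLOR_RGB2HSV);m=cv2.inRange(hsv,np.array(lo),np.array(hi))
    k=np.zeros_like(m);x0,y0,x1,y1=box;k[y0:y1,x0:x1]=m[y0:y1,x0:x1]
    n,l,st,ce=cv2.connectedComponentsWithStats(k)
    return [(l==i,st[i],ce[i]) for i in range(1,n) if st[i,4]>=mn]
np.set_printoptions(precision=4,suppress=True)
E
python3 - <<'E'
from h import *
t=cv2.imread("pics/top0.png")[:,:,::-1].copy();s=cv2.imread("pics/side0.png")[:,:,::-1].copy()
T=cam("top");S=cam("side")
rt=[b for b in blobs(t,(0,200,120),(8,255,255),(170,200,260,300))];rs=[b for b in blobs(s,(0,200,100),(8,255,255),(220,150,310,230))]
for b in rt+rs:print(b[1],b[2])
print("red",tri(T,rt[0][2],S,rs[0][2]))
bt=blobs(t,(100,120,60),(130,255,255),(340,200,410,300),5);
for b in bt:
    print("blue",b[1],b[2]);ys,xs=np.nonzero(b[0]);print(plane(T,(xs[ys.argmin()],ys.min()),.01),plane(T,(xs[ys.argmax()],ys.max()),.01))
for nm,p,z in(("cuprim",(312,178),.095),("jar",(300,221),.045)):print(nm,plane(T,p,z))
a=cv2.resize(t[160:310,170:420],None,fx=3,fy=3,interpolation=cv2.INTER_CUBIC)[:450,:750]
cv2.imwrite("pics/c1.png",a[:,:,::-1])
b=cv2.resize(s[160:260,215:415],None,fx=4,fy=4,interpolation=cv2.INTER_CUBIC);cv2.imwrite("pics/c2.png",b[:,:,::-1])
E
```

```text
[225 233  12   8  66] [230.197  236.1061]
[280 171  12  10  70] [285.3714 175.4429]
red (array([0.5144, 0.139 , 0.1149]), np.float64(0.0018532763422618645))
blue [360 214  32  58 222] [377.518  247.3288]
[ 0.5958 -0.1568  0.01  ] [ 0.4603 -0.2118  0.01  ]
cuprim [ 0.6548 -0.0309  0.095 ]
jar [ 0.567  -0.0056  0.045 ]
```

View pics/c1.png

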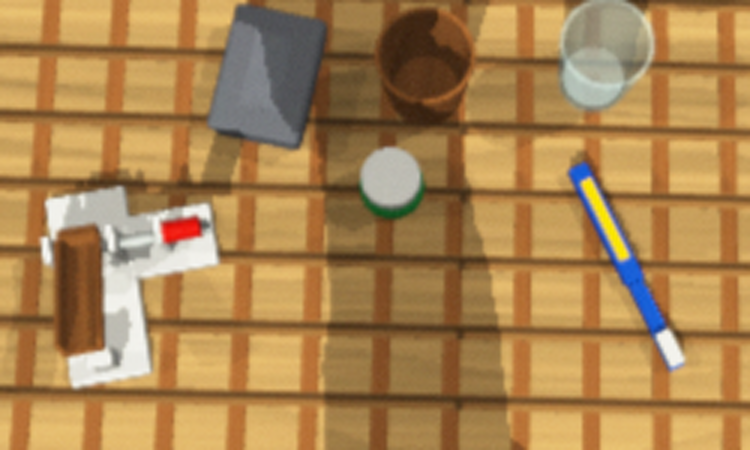

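View pics/c2.png

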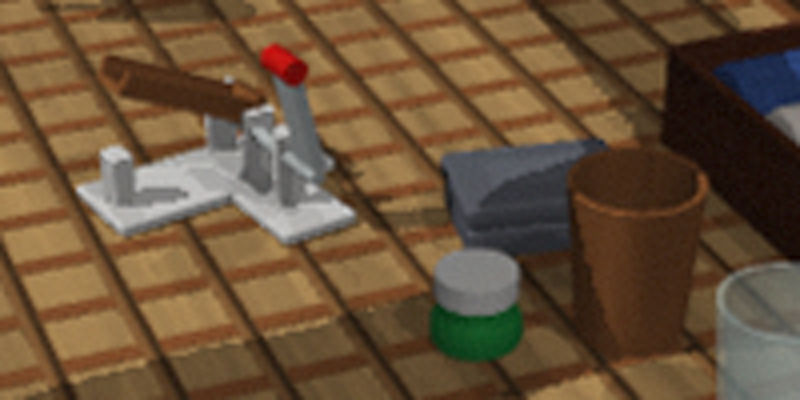

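c1/c2: the trough is raised about 0.5–0.6 rad. The long foot plate has crop corners (45,197), (125,187), (150,372), (73,387), and the lever-side plate ends at (210,205)–(218,265). The cup and jar are clear of it.

```bash
python3 - <<'E'
from h import *
T=cam("top")
f=lambda u,v,z:plane(T,(170+(u+.5)/3-.5,160+(v+.5)/3-.5),z)
P=[f(*p,.008)[:2] for p in((45,197),(125,187),(150,372),(73,387),(210,205),(218,265))]
for p in P:print(p)
print([np.linalg.norm(P[i]-P[j]) for i,j in((0,1),(1,2),(2,3),(3,0),(4,5))])
for i,j in((0,3),(1,2),(4,5)):d=P[j]-P[i];print("yaw x",np.arctan2(d[1],d[0]))
a,b=f(578,168,.01),f(677,362,.012);print("brush",a,b,np.linalg.norm(a-b),np.arctan2(*(b-a)[[1,0]]))
print("cup rim",f(426,50,.095),f(376,50,.095),f(475,50,.095),"tumbler rim",f(607,45,.095),"jar",f(391,177,.045))
E
```

```text
[0.557  0.2669]
[0.5667 0.205 ]
[0.4218 0.1765]
[0.4089 0.2346]
[0.5541 0.1376]
[0.5064 0.1288]
[np.float64(0.06265489459203477), np.float64(0.14773527668082587), np.float64(0.059444439783279325), np.float64(0.15156995581827834), np.float64(0.048435749591765324)]
yaw x -2.9267728409773905
yaw x -2.947773677462892
yaw x -2.9592076265229337
brush [ 0.5916 -0.1528  0.01  ] [ 0.4387 -0.231   0.012 ] 0.1717416478811091 -2.6690003086784304
cup rim [ 0.6586 -0.03    0.095 ] [0.6575 0.007  0.095 ] [ 0.6597 -0.0664  0.095 ] tumbler rim [ 0.6666 -0.1648  0.095 ] jar [ 0.5725 -0.0054  0.045 ]
```

```bash
python3 -m creep '{"steps":[[0,0,0,0,0,-0.1,0],[0,0,0,0,0,-0.1,0],[0,0,0,0,0,-0.1,0],[0,0,0,0,0,-0.1,0],[0,0,0,0,0,-0.1,0],[0,0,0,0,0,-0.1,0]]}' 20; python3 -m creep '{"steps":[[-0.93,-3.48,0.3,0,0,0,0],[-0.93,-3.48,0.3,0,0,0,0],[-0.93,-3.48,0.3,0,0,0,0],[-0.93,-3.48,0.3,0,0,0,0],[-0.93,-3.48,0.3,0,0,0,0],[-0.93,-3.48,0.3,0,0,0,0],[-0.93,-3.48,0.3,0,0,0,0],[-0.93,-3.48,0.3,0,0,0,0],[-0.93,-3.48,0.3,0,0,0,0],[-0.93,-3.48,0.3,0,0,0,0]]}'; python3 -m creep '{"steps":[[-0.93,-3.48,0.3,0,0,0,0],[-0.93,-3.48,0.3,0,0,0,0],[0,0,0,0,0,0,0],[0,0,0,0,0,0,0]]}'
python3 - <<'E'
from h import *
s=read_state();im=camera("wrist");cv2.imwrite("pics/w1.png",im[:,:,::-1])
print(s["ee_pos"],rot(s["tool_rot"]).as_matrix(),s["width"],s["t"])
E
```

```text
t: 0.6
ee_pos: [0.2512, 0.5994, 0.4042]
tool_rot: [-0.0, -0.104, 0.995, -0.0]
force: [-0.4, -0.2, -0.5]
width: 0.632
grasp_force: 0.0
t: 1.43
ee_pos: [0.4129, 0.2756, 0.3745]
tool_rot: [-0.0, -0.101, 0.995, -0.0]
force: [1.2, 0.7, -0.4]
width: 0.01
grasp_force: 0.0
t: 1.77
ee_pos: [0.4455, 0.2109, 0.3685]
tool_rot: [-0.0, -0.099, 0.995, -0.0]
force: [0.4, 0.6, 0.8]
width: 0.003
grasp_force: 0.0
[0.4455 0.2109 0.3685] [[-0.9803 -0.1974 -0.0005]
 [-0.1974  0.9803 -0.0004]
 [ 0.0006 -0.0003 -1.    ]] 0.0034809558261296083 1.7667
```

View pics/w1.png

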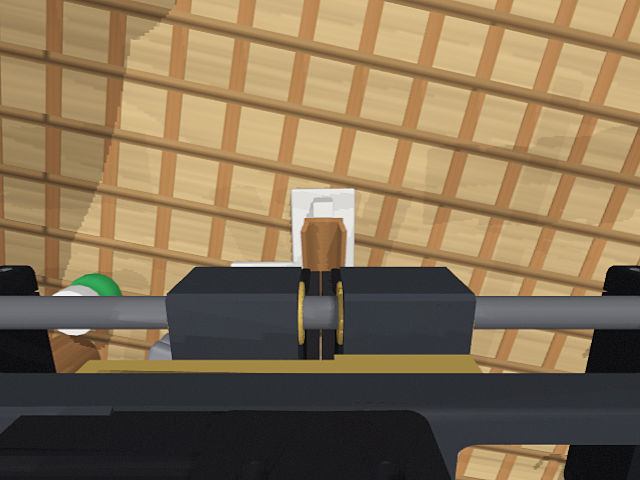

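w1: the stand is aligned with the tool. Its plate near-end corners are at (292,189) and (354,189), and the trough end is centred at column 323. I'll push down next.

```bash
python3 - <<'E'
from h import *
c=cam("wrist");a,b=plane(c,(292,189),.008),plane(c,(354,189),.008);print(a,b,np.linalg.norm(a-b))
y=-2.942;m=(a+b)/2;xs=(b-a)/np.linalg.norm(b-a);print("ydir yaw",np.arctan2(xs[1],xs[0])-np.pi/2, "origin",m[:2]-.1*np.array([np.cos(y),np.sin(y)]))
E
python3 -m creep '{"steps":[[0,0,2.5,0,0,0,0],[0,0,2.5,0,0,0,0],[0,0,2,0,0,0,0],[0,0,1,0,0,0,0],[0,0,1,0,0,0,0],[0,0,1,0,0,0,0],[0,0,1,0,0,0,0],[0,0,1,0,0,0,0]]}';python3 -m creep '{"steps":[[0,0,0.4,0,0,0,0],[0,0,0.3,0,0,0,0],[0,0,0.2,0,0,0,0],[0,0,0.1,0,0,0,0]]}'
```

```text
[0.4226 0.1814 0.008 ] [0.4107 0.24   0.008 ] 0.05985296212380893
ydir yaw 0.2010682927899583 origin [0.5147 0.2305]
t: 2.48
ee_pos: [0.445, 0.2134, 0.2487]
tool_rot: [0.001, -0.102, 0.995, 0.0]
force: [-1.1, -0.6, 2.6]
width: 0.003
grasp_force: 1.0
t: 2.82
ee_pos: [0.4448, 0.2129, 0.2388]
tool_rot: [0.0, -0.101, 0.995, -0.0]
force: [0.1, -0.0, 2.0]
width: 0.005
grasp_force: 0.7
```

```bash
python3 -m creep '{"steps":[[0,0,0.1,0,0,0,0],[0,0,0.1,0,0,0,0],[0,0,0.1,0,0,0,0],[0,0,0,0,0,0,0]]}'; python3 -m creep '{"steps":[[0,0,0.1,0,0,0,0],[0,0,0.1,0,0,0,0],[0,0,0,0,0,0,0]]}'
```

```text
t: 3.15
ee_pos: [0.4448, 0.213, 0.2358]
tool_rot: [0.0, -0.101, 0.995, 0.0]
force: [-0.2, -0.3, 1.1]
width: 0.005
grasp_force: 0.4
t: 3.4
ee_pos: [0.4448, 0.213, 0.2336]
tool_rot: [-0.0, -0.101, 0.995, -0.0]
force: [0.5, 0.1, 0.9]
width: 0.004
grasp_force: 0.3
```

```bash
python3 -m creep '{"steps":[[0,0,0.1,0,0,0,0],[0,0,0.1,0,0,0,0],[0,0,0.1,0,0,0,0],[0,0,0.1,0,0,0,0],[0,0,0,0,0,0,0]]}'; python3 -m creep '{"steps":[[0,0,0.1,0,0,0,0],[0,0,0.1,0,0,0,0],[0,0,0,0,0,0,0]]}'
```

```text
t: 3.82
ee_pos: [0.4447, 0.213, 0.2295]
tool_rot: [-0.0, -0.101, 0.995, -0.0]
force: [0.2, -0.3, -0.0]
width: 0.004
grasp_force: 0.0
t: 4.07
ee_pos: [0.4448, 0.213, 0.2277]
tool_rot: [-0.0, -0.101, 0.995, -0.0]
force: [0.2, 0.4, 0.4]
width: 0.005
grasp_force: 0.1
```

```bash
python3 -m creep '{"steps":[[0,0,0.1,0,0,0,0],[0,0,0.05,0,0,0,0],[0,0,0,0,0,0,0]]}'; python3 -m creep '{"steps":[[0,0,-4,0,0,0,0],[0,0,-4,0,0,0,0],[-2,0,-4,0,0,0,0.5],[-3,0,-2,0,0,0,0.5],[-3,0,0,0,0,0,0.5],[-3,0,0,0,0,0,0.5],[-3,0,0,0,0,0,0.5],[0,0,0,0,0,0,0.5],[0,0,0,0,0,0,0.5]]}'
python3 - <<'E'
from h import *
print(read_state()["ee_pos"],read_state()["tool_rot"])
t=camera("top");s=camera("side");T=cam("top");S=cam("side")
rt=blobs(t,(0,200,120),(8,255,255),(170,200,260,300))[0][2];rs=blobs(s,(0,200,100),(8,255,255),(220,150,310,230))[0][2]
print(rt,rs,tri(T,rt,S,rs))
w=camera("wrist");cv2.imwrite("pics/w2.png",w[:,:,::-1]);cv2.imwrite("pics/t2.png",t[:,:,::-1])
E
```

```text
t: 4.32
ee_pos: [0.4449, 0.213, 0.2274]
tool_rot: [-0.0, -0.101, 0.995, 0.0]
force: [-6.3, -3.0, 17.2]
width: 0.006
grasp_force: 8.7
t: 5.07
ee_pos: [0.5815, 0.2409, 0.3623]
tool_rot: [-0.001, -0.101, 0.995, -0.001]
force: [-1.6, -0.2, 0.2]
width: 0.439
grasp_force: 0.0
[0.5815 0.2409 0.3623] [-0.0005 -0.101   0.9949 -0.0007]
[233.    251.026] [274.24   184.7867] (array([0.4851, 0.134 , 0.0992]), np.float64(0.0013820911783231512))
```

View pics/w2.png

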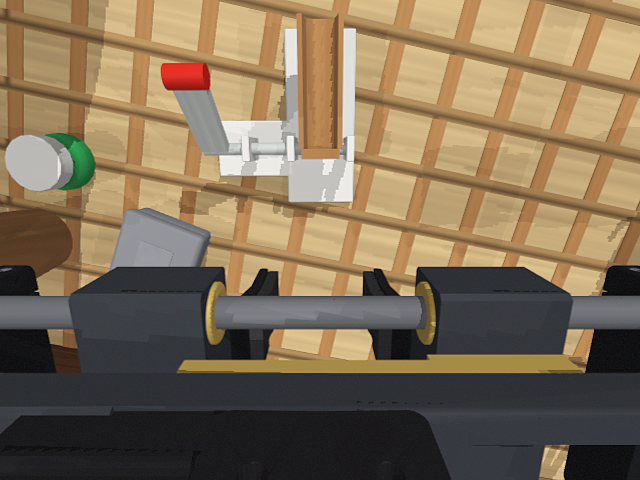

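w2: the trough is down and level, with wall tops at columns 297/343 at the far end (row 14) and 303/341 near the hinge. Plate rear corners are at (289,201) and (353,201), and the red tip agrees with tilt 0.

```bash
python3 - <<'E'
from h import *
c=cam("wrist");xs=np.array([np.cos(-2.942),np.sin(-2.942)]);ys=np.array([-xs[1],xs[0]]);o=np.array([.5125,.2275])
for p,z in(((297,14),.0565),((343,14),.0565),((303,140),.0565),((341,140),.0565),((289,201),.008),((353,201),.008),((186,77),.1066),((320,158),.059)):
    q=plane(c,p,z)[:2]-o;print(p,q@xs,q@ys)
s=read_state()
d=np.array([np.cos(-2.669),np.sin(-2.669)])
t=cam("top");print(plane(t,(377.5,247.3),.012))
E
```

```text
(297, 14) 0.09142711698802064 0.01669769093973414
(343, 14) 0.09154824342156957 -0.016591563153808622
(303, 140) 0.003614735957324998 0.013142756963326991
(341, 140) 0.0037120627629818916 -0.016723726637273867
(289, 201) -0.05174624465524052 0.029297544371942895
(353, 201) -0.05155905893672674 -0.032068451748949664
(186, 77) 0.04004931972055634 0.08322477924483003
(320, 158) -0.010070450406296534 -0.00025833973134983595
[ 0.5157 -0.1891  0.012 ]
```

```bash
python3 -m creep '{"steps":[[0.8,-4,0,0,0,0,0.5],[0.8,-4,0,0,0,0,0.5],[0.8,-4,0,0,0,0,0.5],[0.8,-4,0,0,0,0,0.5],[0.8,-4,0,0,0,0,0.5],[0.8,-4,0,0,0,0,0.5],[0.8,-4,0,0,0,0,0.5],[0.8,-4,0,0,0,0,0.5],[0.8,-4,0,0,0,0,0.5],[0.8,-4,0,0,0,0,0.5]]}'; python3 -m creep '{"steps":[[0,0,0,0,0,-0.091,0.5],[0,0,0,0,0,-0.091,0.5],[0,0,0,0,0,-0.091,0.5],[0,0,0,0,0,0,0.5],[0,0,0,0,0,0,0.5]]}'
python3 - <<'E'
from h import *
s=read_state();c=cam("wrist",s);w=camera("wrist");cv2.imwrite("pics/w3.png",w[:,:,::-1])
for b in blobs(w,(100,120,50),(130,255,255),(0,0,640,262),30):
    print(b[1],b[2]);ys,xs=np.nonzero(b[0])
    r=cv2.minAreaRect(np.c_[xs,ys].astype(np.float32));print(r)
    for p in cv2.boxPoints(r):print(p,plane(c,p,.009))
print(s["ee_pos"],rot(s["tool_rot"]).as_matrix())
E
```

```text
t: 6.05
ee_pos: [0.5818, -0.1684, 0.3643]
tool_rot: [0.001, -0.102, 0.995, 0.0]
force: [0.5, 0.5, -0.1]
width: 0.499
grasp_force: 0.0
t: 6.47
ee_pos: [0.5824, -0.1667, 0.3639]
tool_rot: [0.0, -0.235, 0.972, 0.0]
force: [0.4, -1.1, -0.8]
width: 0.501
grasp_force: 0.0
[ 321   74   18  164 1671] [329.7798 145.8414]
((329.5, 155.5), (163.0, 17.0), 90.0)
[321.  74.] [ 0.4674 -0.2241  0.009 ]
[338.  74.] [ 0.4606 -0.2108  0.009 ]
[338. 237.] [ 0.5911 -0.1419  0.009 ]
[321. 237.] [ 0.5988 -0.1568  0.009 ]
[ 0.5824 -0.1667  0.3639] [[-0.8899 -0.4561  0.0006]
 [-0.4561  0.8899  0.0007]
 [-0.0008  0.0003 -1.    ]]
```

View pics/w3.png

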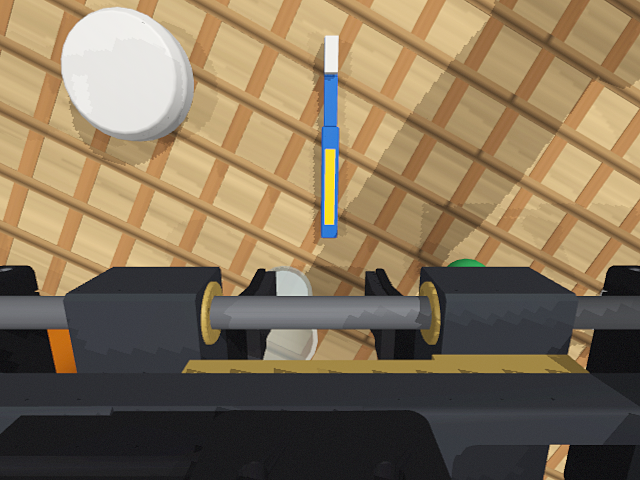

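w3: the brush is lined up with the tool x axis. Its foot is at (329.5,237), handle/neck step at row 127, and neck centre near (331,100).

```bash
python3 - <<'E'
from h import *
s=read_state();c=cam("wrist",s);M=rot(s["tool_rot"]).as_matrix()
f=plane(c,(329.5,237.5),.014);k=plane(c,(330.2,127),.012);n=plane(c,(331,100),.011);h=plane(c,(331.5,36),.017)
print(f,k,n,h,[np.linalg.norm((x-f)[:2]) for x in(k,n,h)],np.arctan2(*(n-f)[[1,0]]))
u=(h-f)[:2]/np.linalg.norm((h-f)[:2]);t=np.r_[f[:2]+u*.124,.0195+.164];print(t,"shift cm",M.T@(t-s["ee_pos"])*100)
E
```

```text
[ 0.5944 -0.1498  0.014 ] [ 0.5034 -0.1964  0.012 ] [ 0.4827 -0.2063  0.011 ] [ 0.4388 -0.2289  0.017 ] [np.float64(0.10225672572815017), np.float64(0.12518319152160984), np.float64(0.174578212437728)] -2.673310670014481
[ 0.4839 -0.206   0.1835] shift cm [10.5837  0.9878 18.0284]
```

```bash
python3 -m creep '{"steps":[[2.65,0.25,0,0,0,0,0.5],[2.65,0.25,0,0,0,0,0.5],[2.65,0.25,1.5,0,0,0,0.5],[2.65,0.25,2.5,0,0,0,0.5],[0,0,3,0,0,0,0.5],[0,0,3,0,0,0,0.5],[0,0,3,0,0,0,0.5],[0,0,2.5,0,0,0,0.5],[0,0,1.5,0,0,0,0.5],[0,0,0.5,0,0,0,0.5]]}'; python3 -m creep '{"steps":[[0,0,0.5,0,0,0,0.5],[0,0,0,0,0,0,0.5]]}'
python3 - <<'E'
from h import *
s=read_state();M=rot(s["tool_rot"]).as_matrix();print(s["ee_pos"],M.T@(np.array([.4839,-.206,.1835])-s["ee_pos"])*100)
E
```

```text
t: 7.35
ee_pos: [0.483, -0.2059, 0.1862]
tool_rot: [-0.002, -0.235, 0.972, 0.001]
force: [0.2, 0.2, -0.8]
width: 0.503
grasp_force: 0.0
t: 7.52
ee_pos: [0.4842, -0.2065, 0.1836]
tool_rot: [-0.0, -0.235, 0.972, -0.0]
force: [-0.8, -0.3, 0.4]
width: 0.502
grasp_force: 0.0
[ 0.4842 -0.2065  0.1836] [0.0039 0.0638 0.009 ]
```

```bash
python3 -m creep '{"steps":[[0,0,0,0,0,0,0.3],[0,0,0,0,0,0,0.1],[0,0,0,0,0,0,0],[0,0,0,0,0,0,0],[0,0,0,0,0,0,0],[0,0,0,0,0,0,0]]}' 25;python3 -m creep '{"steps":[[0,0,-0.5,0,0,0,0],[0,0,-2,0,0,0,0],[0,0,-3,0,0,0,0],[0,0,-3,0,0,0,0],[0,0,-3,0,0,0,0],[0,0,-3,0,0,0,0],[0,0,-1.5,0,0,0,0],[0,0,0,0,0,0,0],[0,0,0,0,0,0,0]]}'
python3 - <<'E'
from h import *
s=read_state();c=cam("wrist",s);w=camera("wrist");sd=camera("side");t=camera("top")
a=np.hstack([cv2.resize(w[:,:],(400,300)),cv2.resize(sd[150:450,150:550],(400,300))])
cv2.imwrite("pics/p4.png",a[:,:,::-1]);cv2.imwrite("pics/t4.png",t[:,:,::-1])
print(s["ee_pos"],rot(s["tool_rot"]).as_matrix(),s["width"]*87,s["grasp_force"])
E
```

```text
t: 8.02
ee_pos: [0.4842, -0.2067, 0.1838]
tool_rot: [0.0, -0.236, 0.972, -0.0]
force: [-0.2, -0.6, 3.1]
width: 0.13
grasp_force: 25.6
t: 8.77
ee_pos: [0.4841, -0.2067, 0.3443]
tool_rot: [0.001, -0.236, 0.972, -0.0]
force: [-0.3, 0.3, -0.4]
width: 0.136
grasp_force: 25.0
[ 0.4841 -0.2067  0.3443] [[-0.8887 -0.4584  0.0017]
 [-0.4584  0.8887 -0.0001]
 [-0.0015 -0.0009 -1.    ]] 11.850809512119158 24.988263845443726
```

View pics/p4.png

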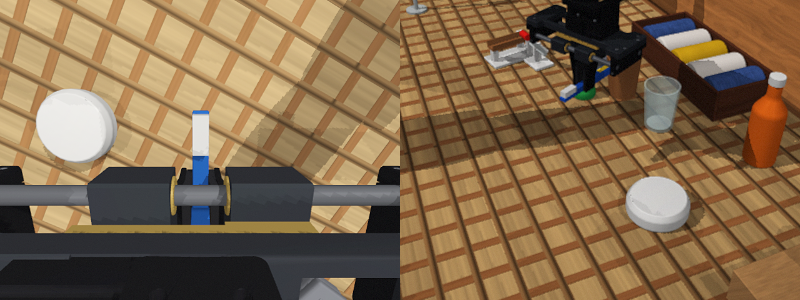

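p4: the brush is gripped at the neck (11.9 mm) and hangs straight below the fingers, with nothing disturbed.

```bash
python3 -m creep '{"steps":[[0,0,0,0,0,0.092,0],[0,0,0,0,0,0.092,0],[0,0,0,0,0,0.092,0],[0,0,0,0,0,0,0]]}';python3 -m creep '{"steps":[[0.14,3,0,0,0,0,0],[0.14,3.8,0,0,0,0,0],[0.14,3.8,0,0,0,0,0],[0.14,3.8,0,0,0,0,0],[0.14,3.8,0,0,0,0,0],[0.14,3.8,0,0,0,0,0],[0.14,3.8,0,0,0,0,0],[0.14,3.8,0,0,0,0,0],[0.14,3.8,0,0,0,0,0],[0.14,3.8,0,0,0,0,0]]}';python3 -m creep '{"steps":[[0.14,3,0,0,0,0,0],[0,1.6,0,0,0,0,0],[0,0,0,0,0,0,0],[0,0,0,0,0,0,0]]}'
cat >> h.py <<'E'
YAW=-2.942;XS=np.array([np.cos(YAW),np.sin(YAW),0]);YS=np.array([-XS[1],XS[0],0]);O=np.array([.513,.2275,0])
def st(P): q=np.array(P)-O;return np.array([q@XS,q@YS,q[2]])
def wd(q): return O+q[0]*XS+q[1]*YS+np.array([0,0,q[2]])
def shift(P):
    s=read_state();M=rot(s["tool_rot"]).as_matrix();x=M[:,0]
    print("tcp",s["ee_pos"],"stand",st(s["ee_pos"]),"xyaw",np.arctan2(x[1],x[0]),"z",M[:,2],"F",s["force"],"cm",M.T@(np.array(P)-s["ee_pos"])*100)
E
python3 -c "
from h import *
shift(wd([.13,0,.26]))"
```

```text
t: 9.25
ee_pos: [0.4838, -0.2065, 0.3422]
tool_rot: [-0.001, -0.098, 0.995, 0.0]
force: [0.2, -1.0, -0.3]
width: 0.136
grasp_force: 25.0
t: 10.08
ee_pos: [0.3953, 0.1566, 0.3429]
tool_rot: [-0.0, -0.102, 0.995, -0.0]
force: [1.9, 0.6, 0.7]
width: 0.133
grasp_force: 25.0
t: 10.42
ee_pos: [0.3856, 0.2003, 0.3427]
tool_rot: [-0.001, -0.102, 0.995, -0.001]
force: [-0.8, -0.8, -1.1]
width: 0.133
grasp_force: 25.0
tcp [0.3856 0.2003 0.3427] stand [0.1303 0.0014 0.3427] xyaw -2.9371291437246003 z [-0.0013 -0.0012 -1.    ] F [-0.7799 -0.8128 -1.1229] cm [-0.0418  0.1511  8.273 ]
```

```bash
python3 -m creep '{"steps":[[0,0.15,2,0,0,0,0],[0,0,3,0,0,0,0],[0,0,2.5,0,0,0,0],[0,0,1.5,0,0,0,0],[0,0,0,0,0,0,0],[0,0,0,0,0,0,0]]}'
python3 - <<'E'
from h import *
shift(wd([.13,0,.231]));t=camera("top");sd=camera("side");T=cam("top")
for b in blobs(t,(100,120,40),(130,255,255),(150,200,260,300),10):print(b[1],b[2],st(plane(T,b[2],.064)))
for b in blobs(t,(18,150,100),(32,255,255),(150,200,260,300),10):
    ys,xs=np.nonzero(b[0]);print("yel",b[1],st(plane(T,b[2],.068)))
a=np.hstack([cv2.resize(t[200:300,160:260],(400,400),interpolation=2),cv2.resize(sd[140:240,210:310],(400,400),interpolation=2)])
cv2.imwrite("pics/p5.png",a[:,:,::-1])
E
```

```text
t: 10.92
ee_pos: [0.3858, 0.2001, 0.2531]
tool_rot: [-0.001, -0.1, 0.995, -0.001]
force: [1.1, 0.6, -0.5]
width: 0.127
grasp_force: 25.0
tcp [0.3858 0.2001 0.2531] stand [0.1301 0.0016 0.2531] xyaw -2.942134026152422 z [-0.0018 -0.0015 -1.    ] F [ 1.0901  0.5956 -0.5128] cm [-0.0189  0.1616  2.2068]
[191 243  11  28  85] [196.8824 252.1294] [0.0278 0.0026 0.064 ]
yel [193 249   6  22  77] [ 0.0449 -0.0012  0.068 ]
```

View pics/p5.png

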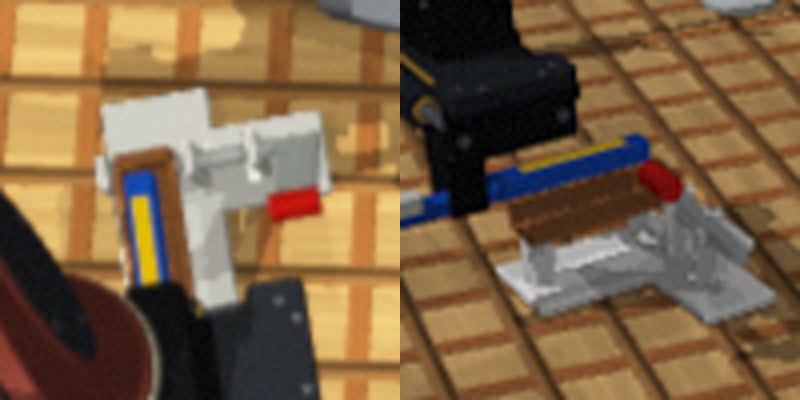

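p5: the brush hovers in line with the trough, its handle end just short of the end stop. The leftward offset in the top view is about what the height difference would give; I'll check that against the trough edges.

```bash
python3 - <<'E'
from h import *
T=cam("top");t=cv2.imread("pics/t2.png")[:,:,::-1].copy()
hsv=cv2.cvtColor(t,cv2.COLOR_RGB2HSV)
g=lambda x:[proj(T,wd([x,y,.0565])) for y in(-.03,.03)]
for src,z,xx in((t,.0565,(.025,.05,.075)),(camera("top"),.068,(.02,.035,.05))):
  for x in xx:
    ys=np.arange(-.026,.0261,.002)
    px=np.array([proj(T,wd([x,y,z])) for y in ys]).astype(np.float32)
    v=cv2.remap(src,px[:,0].reshape(1,-1).copy(),px[:,1].reshape(1,-1).copy(),cv2.INTER_LINEAR)[0]
    print(x,[f"{int(y*1000)}:{a[0]},{a[1]},{a[2]}" for y,a in zip(ys,v)])
E
```

```text
0.025 ['-26:204,163,96', '-24:208,167,99', '-22:209,168,99', '-20:203,166,104', '-18:203,170,122', '-16:215,175,133', '-14:194,136,86', '-12:139,87,46', '-10:104,62,30', '-8:110,66,32', '-6:152,93,44', '-4:178,111,52', '-2:187,117,56', '0:192,120,58', '1:198,125,60', '3:202,127,62', '5:201,128,61', '7:192,120,56', '9:185,115,56', '11:181,112,54', '13:185,115,55', '15:186,118,60', '17:177,130,89', '19:177,158,140', '21:193,190,179', '23:198,198,188', '25:199,199,190']
0.05 ['-26:171,131,72', '-24:179,136,76', '-22:185,144,82', '-20:196,157,100', '-18:222,201,162', '-16:217,181,139', '-14:189,133,83', '-12:146,91,47', '-10:112,67,33', '-8:110,67,32', '-6:140,85,41', '-4:179,111,52', '-2:187,118,57', '0:195,125,61', '1:201,128,62', '3:206,130,62', '5:206,130,62', '7:197,124,59', '9:181,113,54', '11:171,105,50', '13:173,107,51', '15:181,114,54', '17:168,114,73', '19:194,181,163', '21:210,208,196', '23:208,206,196', '25:200,198,188']
0.075 ['-26:207,166,98', '-24:207,167,97', '-22:208,167,98', '-20:210,170,104', '-18:215,178,120', '-16:224,185,141', '-14:209,150,96', '-12:159,103,56', '-1
[... 1010 characters left out ...]
4,187,0', '0:209,177,30', '1:144,134,106', '3:68,86,143', '5:40,62,121', '7:75,65,84', '9:121,76,50', '11:121,75,38', '13:114,70,33', '15:111,68,32', '17:119,71,35', '19:123,86,58', '21:170,156,141', '23:201,198,188', '25:208,207,197']
0.05 ['-26:189,149,85', '-24:192,152,87', '-22:195,154,88', '-20:197,156,89', '-18:199,161,96', '-16:210,179,128', '-14:219,198,168', '-12:180,144,121', '-10:107,97,131', '-8:125,126,109', '-6:197,171,53', '-4:221,186,11', '-2:224,188,0', '0:200,173,37', '1:134,130,105', '3:62,82,138', '5:40,58,113', '7:79,65,80', '9:124,79,48', '11:118,72,33', '13:110,67,33', '15:113,69,35', '17:121,75,35', '19:125,88,58', '21:166,150,132', '23:201,198,186', '25:208,207,195']
```

```bash
python3 -m creep '{"steps":[[0,0.05,0.6,0,0,0,0],[0,0,0.5,0,0,0,0],[0,0,0.4,0,0,0,0],[0,0,0.2,0,0,0,0],[0,0,0.2,0,0,0,0],[0,0,0.1,0,0,0,0],[0,0,0,0,0,0,0]]}'; python3 -c "
from h import *
shift(wd([.124,0,.229]))"
```

```text
t: 11.65
ee_pos: [0.3854, 0.2019, 0.2333]
tool_rot: [-0.0, -0.1, 0.995, -0.0]
force: [-0.3, -0.5, -0.5]
width: 0.137
grasp_force: 25.0
tcp [0.3854 0.2019 0.2333] stand [ 0.1301 -0.0002  0.2333] xyaw -2.9412662881507674 z [-0.0004 -0.0003 -1.    ] F [-0.2909 -0.4981 -0.519 ] cm [-0.6106 -0.0191  0.428 ]
```

```bash
python3 -m creep '{"steps":[[0,0,0.1,0,0,0,0],[0,0,0.1,0,0,0,0],[0,0,0.1,0,0,0,0],[0,0,0,0,0,0,0]]}'; python3 -m creep '{"steps":[[-0.1,0,0,0,0,0,0],[-0.1,0,0,0,0,0,0],[-0.1,0,0,0,0,0,0],[-0.1,0,0,0,0,0,0],[0,0,0,0,0,0,0]]}';python3 -c "
from h import *
shift(wd([.124,0,.229]))"
```

```text
t: 11.98
ee_pos: [0.3855, 0.2019, 0.2304]
tool_rot: [-0.0, -0.1, 0.995, -0.0]
force: [0.2, -0.8, -0.8]
width: 0.135
grasp_force: 25.0
t: 12.4
ee_pos: [0.3897, 0.2027, 0.2306]
tool_rot: [0.0, -0.1, 0.995, 0.0]
force: [-0.2, -0.7, -0.5]
width: 0.134
grasp_force: 25.0
tcp [0.3897 0.2027 0.2306] stand [ 0.1258 -0.0002  0.2306] xyaw -2.941558853449333 z [ 0.0002  0.0001 -1.    ] F [-0.2001 -0.7054 -0.4853] cm [-0.1789 -0.0166  0.1585]
```

```bash
python3 -m creep '{"steps":[[-0.1,0,0.05,0,0,0,0],[-0.05,0,0.05,0,0,0,0],[0,0,0,0,0,0,0]]}'; python3 -m creep '{"steps":[[-0.1,0,0,0,0,0,0],[-0.05,0,0,0,0,0,0],[0,0,0,0,0,0,0]]}';python3 -c "
from h import *
shift(wd([.124,0,.229]))"
```

```text
t: 12.65
ee_pos: [0.391, 0.203, 0.2294]
tool_rot: [-0.0, -0.1, 0.995, -0.0]
force: [-0.7, 0.2, -1.7]
width: 0.135
grasp_force: 25.0
t: 12.9
ee_pos: [0.3925, 0.2033, 0.2295]
tool_rot: [0.0, -0.1, 0.995, -0.0]
force: [-0.2, -0.6, -1.3]
width: 0.135
grasp_force: 25.0
tcp [0.3925 0.2033 0.2295] stand [ 0.1229 -0.0002  0.2295] xyaw -2.9415135178590206 z [ 0.0001 -0.     -1.    ] F [-0.2207 -0.5935 -1.3487] cm [ 0.1091 -0.0161  0.054 ]
```

```bash
for i in 1 2; do :; done; python3 -m creep '{"steps":[[-0.1,0,0,0,0,0,0],[-0.05,0,0,0,0,0,0],[0,0,0,0,0,0,0]]}'; python3 -m creep '{"steps":[[-0.1,0,0,0,0,0,0],[-0.05,0,0,0,0,0,0],[0,0,0,0,0,0,0]]}'
```

```text
t: 13.15
ee_pos: [0.3936, 0.2035, 0.2293]
tool_rot: [-0.001, -0.1, 0.995, -0.0]
force: [-1.0, -0.3, -0.8]
width: 0.135
grasp_force: 25.0
t: 13.4
ee_pos: [0.3942, 0.2035, 0.2288]
tool_rot: [-0.002, -0.1, 0.995, -0.001]
force: [-7.6, -0.7, 0.9]
width: 0.135
grasp_force: 25.0
```

```bash
python3 -m creep '{"steps":[[0.05,0,0.03,0,0,0,0],[0,0,0,0,0,0,0.15],[0,0,0,0,0,0,0.2],[0,0,0,0,0,0,0.3],[0,0,0,0,0,0,0.4],[0,0,0,0,0,0,0.4]]}';python3 -m creep '{"steps":[[0,0,-0.5,0,0,0,0.4],[0,0,-1.5,0,0,0,0.4],[0,0,-3,0,0,0,0.4],[0,0,-3,0,0,0,0.4],[-3,0,-3,0,0,0,0.4],[-3,0,-1,0,0,0,0.4],[-3,0,0,0,0,0,0.4],[-3,0,0,0,0,0,0.4],[-3,0,0,0,0,0,0.4],[-3,0,0,0,0,0,0]]}'
python3 - <<'E'
from h import *
s=read_state();w=camera("wrist");cv2.imwrite("pics/w6.png",w[:,:,::-1]);t=camera("top");sd=camera("side")
cv2.imwrite("pics/t6.png",t[:,:,::-1])
a=np.hstack([cv2.resize(w[:270],(500,211)),cv2.resize(sd[150:240,200:310],(258,211))]);cv2.imwrite("pics/p6.png",a[:,:,::-1])
shift(wd([.06,.086,.3]))
E
```

```text
t: 13.9
ee_pos: [0.3951, 0.2039, 0.2294]
tool_rot: [0.0, -0.1, 0.995, 0.0]
force: [0.3, -0.3, 0.3]
width: 0.337
grasp_force: 0.0
t: 14.73
ee_pos: [0.5721, 0.2397, 0.3491]
tool_rot: [0.0, -0.1, 0.995, 0.0]
force: [0.0, 0.1, 0.5]
width: 0.37
grasp_force: 0.0
tcp [0.5721 0.2394 0.3481] stand [-0.0603  0.      0.3481] xyaw -2.942404672077184 z [-0.0005 -0.0009 -1.    ] F [-0.2709  0.0944 -0.1595] cm [12.0231 -8.5975  4.8216]
```

View pics/p6.png

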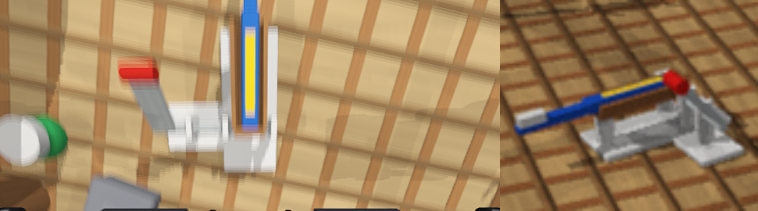

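p6: the brush lies centred in the trough, bristles up, with its handle end at the hinge stop, and the lever is free. Next I turn the tool so that the gripper body stays clear of the trough during the swing.

```bash
sed -i 's/O=np.array(\[.513,.2275,0\])/O=np.array([.5155,.228,0])/' h.py; python3 -m creep '{"steps":[[0,0,0,0,0,-0.12,0],[0,0,0,0,0,-0.12,0],[0,0,0,0,0,-0.12,0],[0,0,0,0,0,-0.12,0],[0,0,0,0,0,-0.12,0],[0,0,0,0,0,-0.12,0],[0,0,0,0,0,-0.12,0]]}';python3 -m creep '{"steps":[[0,0,0,0,0,-0.12,0],[0,0,0,0,0,-0.12,0],[0,0,0,0,0,-0.12,0],[0,0,0,0,0,-0.12,0],[0,0,0,0,0,-0.12,0],[0,0,0,0,0,-0.12,0],[0,0,0,0,0,0,0]]}';python3 -c "
from h import *
shift(wd([.085,.088,.267]));print(read_state()['joint_positions'])"
```

```text
t: 15.47
ee_pos: [0.5698, 0.2394, 0.3492]
tool_rot: [-0.0, -0.5, 0.866, -0.0]
force: [0.8, 0.3, 0.8]
width: 0.004
grasp_force: 0.0
t: 16.05
ee_pos: [0.5693, 0.2406, 0.3448]
tool_rot: [0.005, 0.736, -0.677, -0.001]
force: [-0.7, 0.6, -0.3]
width: 0.004
grasp_force: 0.0
tcp [0.5693 0.2406 0.3448] stand [-0.0553 -0.0017  0.3448] xyaw -1.4884769662612811 z [-0.0081 -0.0052 -1.    ] F [-0.6509  0.5647 -0.2932] cm [10.5145 12.8127  7.9332]
[-0.1397  0.3419 -0.4141  1.6014  0.1436  1.2382  2.6431]
```

```bash
python3 -m creep '{"steps":[[0,0,0,0,0,0.105,0],[0,0,0,0,0,0.105,0],[0,0,0,0,0,0,0],[0,0,0,0,0,0,0]]}';python3 -c "
from h import *
shift(wd([.090,.094,.345]));print(read_state()['joint_positions'])"
```

```text
t: 16.38
ee_pos: [0.5703, 0.2399, 0.3445]
tool_rot: [-0.005, -0.66, 0.752, -0.001]
force: [-0.2, -0.3, 1.0]
width: 0.008
grasp_force: 0.0
tcp [0.5703 0.2399 0.3445] stand [-0.0561 -0.0008  0.3445] xyaw -1.7011952107032196 z [-0.007  -0.0076 -0.9999] F [-0.1939 -0.2687  0.9702] cm [13.7056 10.7482  0.1261]
[-0.1789  0.3369 -0.3635  1.6023  0.128   1.2354  2.444 ]
```

```bash
python3 -m creep '{"steps":[[2.74,2.15,0,0,0,0,0],[2.74,2.15,0,0,0,0,0],[2.74,2.15,0,0,0,0,0],[2.74,2.15,0,0,0,0,0],[2.74,2.15,0,0,0,0,0],[0,0,0,0,0,0,0],[0,0,2,0,0,0,0],[0,0,2.5,0,0,0,0],[0,0,2.3,0,0,0,0],[0,0,1,0,0,0,0]]}';python3 -c "
from h import *
shift(wd([-.020,.094,.267]));print(read_state()['joint_positions'])"
```

```text
t: 17.22
ee_pos: [0.4443, 0.1176, 0.2658]
tool_rot: [-0.006, -0.66, 0.751, 0.0]
force: [-0.7, 0.2, -0.2]
width: 0.007
grasp_force: 0.0
tcp [0.4443 0.1176 0.2658] stand [0.0916 0.0941 0.2658] xyaw -1.7002200182381761 z [-0.0099 -0.0076 -0.9999] F [-0.6718  0.2101 -0.1839] cm [ -3.6169 -10.5607  -0.2454]
[-0.0064  0.1021 -0.3655  2.0552  0.0473  1.0035  2.616 ]
```

```bash
P='x'; python3 -m creep '{"steps":[[-0.1,-0.285,0,0,0,0,0],[-0.1,-0.285,0,0,0,0,0],[-0.1,-0.285,0,0,0,0,0],[-0.1,-0.285,0,0,0,0,0],[-0.1,-0.285,0,0,0,0,0],[-0.1,-0.285,0,0,0,0,0],[-0.1,-0.285,0,0,0,0,0],[-0.1,-0.285,0,0,0,0,0],[-0.1,-0.285,0,0,0,0,0],[-0.1,-0.285,0,0,0,0,0]]}'; python3 -m creep '{"steps":[[-0.1,-0.285,0,0,0,0,0],[-0.1,-0.285,0,0,0,0,0],[-0.1,-0.285,0,0,0,0,0],[-0.1,-0.285,0,0,0,0,0],[-0.1,-0.285,0,0,0,0,0],[-0.1,-0.285,0,0,0,0,0],[-0.1,-0.285,0,0,0,0,0],[-0.1,-0.285,0,0,0,0,0],[-0.1,-0.285,0,0,0,0,0],[-0.1,-0.285,0,0,0,0,0]]}';python3 - <<'E'
from h import *
shift(wd([-.020,.094,.267]));print(read_state()['joint_positions'])
t=camera("top");s=camera("side");T=cam("top");S=cam("side")
for b in blobs(t,(0,200,100),(8,255,255),(170,190,270,300),5):print("t",b[1],b[2])
for b in blobs(s,(0,200,80),(8,255,255),(220,140,320,230),5):print("s",b[1],b[2],b[2])
for b in blobs(s,(100,120,40),(130,255,255),(200,80,310,230),10):print("blue",b[1],b[2])
E
```

```text
t: 18.05
ee_pos: [0.4737, 0.1238, 0.2672]
tool_rot: [-0.008, -0.659, 0.752, 0.001]
force: [-17.0, -4.7, 14.6]
width: 0.006
grasp_force: 8.8
t: 18.88
ee_pos: [0.5046, 0.1302, 0.2674]
tool_rot: [-0.006, -0.659, 0.752, 0.0]
force: [-3.5, -1.2, 4.2]
width: 0.006
grasp_force: 2.4
tcp [0.5046 0.1302 0.2674] stand [0.0301 0.0937 0.2674] xyaw -1.70277139404187 z [-0.0083 -0.0073 -0.9999] F [-3.4998 -1.1604  4.1598] cm [-1.5993 -4.748  -0.0045]
[-0.0208  0.2202 -0.3543  1.9176  0.0929  1.0294  2.5936]
s [289 172   5   8  28] [290.8214 175.8214] [290.8214 175.8214]
blue [214 162  64  22 175] [240.2457 171.4057]
```

```bash
python3 -m creep '{"steps":[[-0.1,-0.285,0,0,0,0,0],[-0.1,-0.285,0,0,0,0,0],[-0.1,-0.285,0,0,0,0,0],[-0.1,-0.285,0,0,0,0,0],[-0.1,-0.285,0,0,0,0,0],[-0.1,-0.285,0,0,0,0,0],[-0.1,-0.285,0,0,0,0,0],[-0.1,-0.285,0,0,0,0,0],[-0.1,-0.285,0,0,0,0,0],[-0.1,-0.285,0,0,0,0,0]]}'; python3 - <<'E'
from h import *
shift(wd([-.020,.094,.267]))
s=camera("side");S=cam("side")
for b in blobs(s,(0,200,80),(8,255,255),(220,140,320,230),5):print("s",b[1],b[2])
for b in blobs(s,(100,120,40),(130,255,255),(200,80,310,230),10):print("blue",b[1],b[2])
for th in(.8,1.0,1.2,1.36):
    a=np.deg2rad(50)+th;print(th,"lever",proj(S,wd([.07*np.cos(a),.086,.045+.07*np.sin(a)])),"neck",proj(S,wd([.12*np.cos(th)-.006,0,.045+.12*np.sin(th)])),"foot",proj(S,wd([.01*np.cos(th)-.006,0,.045+.01*np.sin(th)])))
E
```

```text
t: 19.82
ee_pos: [0.5338, 0.1364, 0.2664]
tool_rot: [-0.006, -0.659, 0.752, 0.0]
force: [-5.0, -0.3, -1.2]
width: 0.002
grasp_force: 2.3
tcp [0.5338 0.1364 0.2664] stand [0.0003 0.0934 0.2664] xyaw -1.7026303061783608 z [-0.0098 -0.0074 -0.9999] F [-5.0237 -0.3301 -1.2373] cm [-0.6036 -1.9353 -0.0822]
s [300 170   6   8  31] [301.8387 173.5484]
blue [235 135  17  22  81] [243.8642 145.1235]
0.8 lever [295.237  172.4993] neck [244.566  161.7364] foot [275.1051 183.7654]
1.0 lever [300.3254 172.1453] neck [251.2883 153.936 ] foot [275.6303 183.1534]
1.2 lever [305.0716 172.922 ] neck [259.1066 147.5135] foot [276.2382 182.641 ]
1.36 lever [308.4935 174.3209] neck [265.8942 143.5672] foot [276.7677 182.317 ]
```

```bash
python3 -m creep '{"steps":[[-0.1,-0.285,0,0,0,0,0],[-0.1,-0.285,0,0,0,0,0],[-0.1,-0.285,0,0,0,0,0],[-0.08,-0.23,0,0,0,0,0],[-0.06,-0.18,0,0,0,0,0]]}'; python3 -m creep '{"steps":[[-0.06,-0.18,0,0,0,0,0],[-0.06,-0.18,0,0,0,0,0],[-0.06,-0.18,0,0,0,0,0]]}'; python3 -c "
from h import *
shift(wd([-.020,.094,.267]))"
```

```text
t: 20.28
ee_pos: [0.5475, 0.1392, 0.267]
tool_rot: [-0.005, -0.659, 0.752, -0.0]
force: [-4.0, -1.1, 1.0]
width: 0.007
grasp_force: 1.7
t: 20.53
ee_pos: [0.5516, 0.14, 0.2665]
tool_rot: [-0.007, -0.659, 0.752, 0.001]
force: [-17.7, -3.6, 9.0]
width: 0.007
grasp_force: 10.1
tcp [0.5516 0.14   0.2665] stand [-0.0179  0.0934  0.2665] xyaw -1.7025882716193739 z [-0.0122 -0.0083 -0.9999] F [-17.7063  -3.6321   8.9637] cm [-0.0071 -0.2167 -0.0496]
```

```bash
python3 -m creep '{"steps":[[-0.04,-0.1,0,0,0,0,0],[0,0,0,0,0,0,0]]}'; python3 -m creep '{"steps":[[0.1,0.3,0,0,0,0,0],[0.2,0.6,0,0,0,0,0],[0.4,1.2,0,0,0,0,0],[0.7,2,0,0,0,0,0],[0.7,2,0,0,0,0,0],[1.5,0,-2,0,0,0,0],[2,0,-3,0,0,0,0],[2,0,-3,0,0,0,0],[2,0,-3,0,0,0,0],[1,0,-2,0,0,0,0]]}';python3 - <<'E'
from h import *
shift(wd([-.020,.094,.267]));t=camera("top");s=camera("side");T=cam("top");S=cam("side")
rt=blobs(t,(0,200,100),(8,255,255),(170,190,270,300),5);rs=blobs(s,(0,200,80),(8,255,255),(220,140,330,230),5)
for b in rt+rs:print(b[1],b[2])
if rt and rs:p=tri(T,rt[0][2],S,rs[0][2]);q=st(p[0]);print(q,p[1],"tilt",np.arctan2(q[2]-.045,q[0])-np.deg2rad(50))
bs=blobs(s,(100,120,40),(130,255,255),(200,60,320,230),6);bt=blobs(t,(100,120,40),(130,255,255),(160,180,260,320),4)
for b in bs+bt:print("blue",b[1],b[2])
ax=np.array([np.cos(1.36),np.sin(1.36)]);n=np.array([-ax[1],ax[0]])
for d in(0,95,124,146,178):
    q=np.array([0,.045])+ax*d*1e-3+n*.006;P=wd([q[0],0,q[1]]);print(d,proj(S,P),proj(T,P))
E
```

```text
t: 20.7
ee_pos: [0.552, 0.1402, 0.2664]
tool_rot: [-0.008, -0.659, 0.752, 0.001]
force: [-18.6, -4.4, 10.3]
width: 0.005
grasp_force: 10.3
t: 21.53
ee_pos: [0.4865, 0.083, 0.3347]
tool_rot: [-0.005, -0.659, 0.752, 0.002]
force: [0.6, 0.3, -0.6]
width: 0.005
grasp_force: 0.0
tcp [0.4865 0.083  0.3347] stand [0.0572 0.1363 0.3347] xyaw -1.701583204518686 z [-0.0104 -0.0036 -0.9999] F [ 0.5717  0.2854 -0.637 ] cm [-6.5427 -5.9967  6.6798]
[302 170  11  10  61] [306.9344 174.2131]
blue [259 133   4   7  15] [260.4 136.6]
blue [262 144   9  11  56] [265.8929 149.4286]
0 [277.6276 185.1981] [195.6112 237.8545]
95 [268.3908 152.2719] [185.4702 239.3909]
124 [265.3923 141.5834] [181.9535 239.9237]
146 [263.0576 133.261 ] [179.1327 240.3511]
178 [259.5653 120.8119] [174.7715 241.0119]
```

```bash
python3 - <<'E'
from h import *
S=cam("side");T=cam("top");s=camera("side");t=camera("top")
for th in(0,1.2,1.28,1.36):
    a=np.deg2rad(50)+th;print(th,proj(S,wd([.07*np.cos(a),.086,.045+.07*np.sin(a)])),proj(T,wd([.07*np.cos(a),.086,.045+.07*np.sin(a)])))
print("meas0 side 274.24 184.79 top 233 251.03")
# brush centreline in side view, top camera mask incl white
hs=cv2.cvtColor(s,cv2.COLOR_RGB2HSV);m=cv2.inRange(hs,np.array((100,100,40)),np.array((130,255,255)))
for y in range(112,186,4):
    x=np.nonzero(m[y,240:300])[0]+240; w=np.nonzero((hs[y,240:300,1]<40)&(hs[y,240:300,2]>170))[0]+240
    print(y,x.min() if len(x) else None,x.max() if len(x) else None,"w",w.min() if len(w) else None,w.max() if len(w) else None,len(w))
for b in blobs(t,(0,180,80),(10,255,255),(170,190,270,300),4):print("top red",b[1],b[2])
E
```

```text
0 [275.8578 184.5511] [232.6793 249.8156]
1.2 [305.0716 172.922 ] [226.8102 213.7335]
1.28 [306.8307 173.5381] [226.743  211.9036]
1.36 [308.4935 174.3209] [226.7242 210.2361]
meas0 side 274.24 184.79 top 233 251.03
112 None None w None None 0
116 None None w None None 0
120 None None w None None 0
124 None None w None None 0
128 None None w None None 0
132 None None w None None 0
136 260 261 w None None 0
140 261 262 w None None 0
144 262 264 w None None 0
148 263 268 w None None 0
152 264 270 w None None 0
156 None None w None None 0
160 None None w None None 0
164 None None w None None 0
168 None None w None None 0
172 None None w None None 0
176 None None w None None 0
180 None None w None None 0
184 None None w 268 299 3
```

```bash
python3 -m creep '{"steps":[[0,0,-3.5,0,0,0,0],[0,0,-3.5,0,0,0,0],[0,0,-3.5,0,0,0,0],[0,0,0,0,0,0.124,0.5],[0,0,0,0,0,0.124,0.5],[0,0,0,0,0,0.124,0.5],[0,0,0,0,0,0.124,0.5],[0,0,0,0,0,0.124,0.5],[0,0,0,0,0,0.124,0.5],[0,0,0,0,0,0.124,0.5]]}';python3 -m creep '{"steps":[[0,0,0,0,0,0.124,0.5],[0,0,0,0,0,0.124,0.5],[0,0,0,0,0,0.124,0.5],[0,0,0,0,-0.105,0,0.5],[0,0,0,0,-0.105,0,0.5],[0,0,0,0,0,0,0.5],[0,0,0,0,0,0,0.5]]}'
cat >> h.py <<'E'
AX=np.cos(1.361)*XS+np.array([0,0,np.sin(1.361)]);NN=-np.sin(1.361)*XS+np.array([0,0,np.cos(1.361)])
def tg(d,h=.006,y=0): return O+np.array([0,0,.045])+AX*(d+.164)+NN*h+YS*y
E
python3 - <<'E'
from h import *
shift(tg(.24));M=rot(read_state()["tool_rot"]).as_matrix();print(M);W=np.c_[np.cross(-YS,-AX),-YS,-AX];print("turn",rot(read_state()["tool_rot"]).inv().__mul__(R.from_matrix(W)).as_rotvec())
print(read_state()["joint_positions"])
S=cam("side");s=camera("side");hs=cv2.cvtColor(s,cv2.COLOR_RGB2HSV);m=cv2.inRange(hs,np.array((100,100,40)),np.array((130,255,255)))
for y in range(108,186,4):
    x=np.nonzero(m[y,240:300])[0]+240; w=np.nonzero((hs[y,240:300,1]<40)&(hs[y,240:300,2]>150))[0]+240
    print(y,x.tolist()[:1],x.tolist()[-1:],"w",w.tolist())
E
```

```text
t: 22.57
ee_pos: [0.4875, 0.0852, 0.429]
tool_rot: [-0.007, -0.281, 0.96, 0.001]
force: [-0.5, -0.1, -0.4]
width: 0.442
grasp_force: 0.0
t: 23.15
ee_pos: [0.4868, 0.0845, 0.4298]
tool_rot: [0.097, -0.1, 0.99, 0.008]
force: [-0.1, 0.8, 0.5]
width: 0.497
grasp_force: 0.0
tcp [0.4868 0.0845 0.4298] stand [0.0566 0.135  0.4298] xyaw -2.94015867153164 z [ 0.1897  0.0361 -0.9812] F [-0.0997  0.7782  0.4837] cm [ 1.8771 13.4952 -1.583 ]
[[-0.9613 -0.1996  0.1897]
 [-0.1963  0.9799  0.0361]
 [-0.1931 -0.0026 -0.9812]]
turn [-0.0022 -0.0155  0.0018]
[ 0.8902 -0.0543 -1.0941  1.834  -0.0488  1.1385  1.5801]
108 [] [] w [266, 267, 269, 270, 272, 274, 275, 276]
112 [] [] w [268, 273, 274, 275, 277]
116 [] [] w [259, 260, 267, 271, 274, 278]
120 [] [] w [259, 260, 261, 262, 263, 269, 270, 271, 272, 273, 274, 276, 277, 279]
124 [256] [259] w [254]
128 [257] [261] w []
132 [258] [262] w []
136 [260] [264] w [291, 297, 298, 299]
140 [261] [265] w [287, 288, 289, 290, 291, 292, 293, 294, 295, 296, 297]
144 [262] [266] w []
148 [263] [268] w []
152 [264] [270] w []
156 [] [] w []
160 [] [] w []
164 [] [] w []
168 [] [] w []
172 [] [] w []
176 [] [] w []
180 [] [] w []
184 [] [] w [267, 268, 297, 298, 299]
```

```bash
python3 -m creep '{"steps":[[0.4,0,-1.6,0,-0.015,0,0.5],[0.4,3,0,0,0,0,0.5],[0.4,3.5,0,0,0,0,0.5],[0.4,3.5,0,0,0,0,0.5],[0.3,3.5,0,0,0,0,0.5],[0,0,0,0,0,0,0.5],[0,0,0,0,0,0,0.5]]}'
python3 - <<'E'
from h import *
shift(tg(.152));s=read_state();print(s["joint_positions"])
c=cam("wrist",s);w=camera("wrist");cv2.imwrite("pics/w7.png",w[:,:,::-1])
P=O+np.array([0,0,.045])
for d,h in((.178,.0035),(.165,.017),(.15,.012),(.12,.0055)):print(d,proj(c,P+AX*d+NN*h))
for b in blobs(w,(100,100,40),(130,255,255),(0,0,640,480),20):print("blue",b[1],b[2])
E
```

```text
t: 23.78
ee_pos: [0.4387, 0.2138, 0.4418]
tool_rot: [0.104, -0.102, 0.989, 0.011]
force: [0.4, -0.8, -0.4]
width: 0.497
grasp_force: 0.0
tcp [0.4387 0.2138 0.4418] stand [ 0.0781 -0.0013  0.4418] xyaw -2.936456284358044 z [ 0.2031  0.0429 -0.9782] F [ 0.4482 -0.7704 -0.3776] cm [ 0.0207 -0.1455  8.8396]
[ 0.8183 -0.1396 -1.2503  1.8272 -0.092   1.1555  1.3619]
0.178 [316.1945 255.2332]
0.165 [316.3162 269.0156]
0.15 [316.4986 255.0244]
0.12 [316.7992 235.5572]
blue [307 222  20  38 679] [316.6082 240.2975]
```

```bash
python3 -m creep '{"steps":[[0,-0.15,2,0,0,0,0.5],[0,0,2,0,0,0,0.5],[0,0,2,0,0,0,0.5],[0,0,1.5,0,0,0,0.5],[0,0,1,0,0,0,0.5],[0,0,0.3,0,0,0,0.5],[0,0,0,0,0,0,0.5]]}'
python3 -c "
from h import *
shift(tg(.152));print(read_state()['joint_positions'])"
```

```text
t: 24.42
ee_pos: [0.4584, 0.2126, 0.3545]
tool_rot: [0.103, -0.099, 0.99, 0.011]
force: [0.9, -1.5, -1.0]
width: 0.498
grasp_force: 0.0
tcp [0.4584 0.2126 0.3545] stand [0.059  0.0037 0.3545] xyaw -2.942844098115286 z [ 0.2022  0.0418 -0.9785] F [ 0.854  -1.4818 -1.0107] cm [ 0.0739  0.3726 -0.1024]
[ 0.6716  0.1218 -1.2623  1.9194  0.2279  1.0008  1.0867]
```

```bash
python3 -m creep '{"steps":[[0.05,0.37,0,0,0,0,0.5],[0,0,0,0,0,0,0.5],[0,0,0,0,0,0,0.5]]}'
python3 -c "
from h import *
shift(tg(.152))"
```

```text
t: 24.67
ee_pos: [0.4568, 0.2176, 0.3562]
tool_rot: [0.106, -0.099, 0.989, 0.01]
force: [0.6, -0.5, -0.2]
width: 0.503
grasp_force: 0.0
tcp [0.4568 0.2176 0.3562] stand [ 0.0596 -0.0014  0.3562] xyaw -2.9412981882047244 z [ 0.2069  0.0413 -0.9775] F [ 0.5699 -0.4661 -0.1928] cm [ 0.0551 -0.1409  0.0788]
```

```bash
python3 -m creep '{"steps":[[0,-0.12,0,0,0,0,0.35],[0,0,0,0,0,0,0.25],[0,0,0,0,0,0,0.2],[0,0,0,0,0,0,0.15],[0,0,0,0,0,0,0.1],[0,0,0,0,0,0,0],[0,0,0,0,0,0,0],[0,0,0,0,0,0,0]]}' 25
python3 - <<'E'
from h import *
shift(tg(.152));s=read_state();print(s["width"]*87,s["grasp_force"])
E
```

```text
t: 25.33
ee_pos: [0.457, 0.2161, 0.3554]
tool_rot: [0.105, -0.099, 0.989, 0.01]
force: [-0.7, -0.5, 0.5]
width: 0.135
grasp_force: 25.0
tcp [0.457  0.2161 0.3554] stand [0.0597 0.     0.3554] xyaw -2.941420721531585 z [ 0.2057  0.0415 -0.9777] F [-0.688  -0.5441  0.4573] cm [0.0269 0.0042 0.0068]
11.723164250082936 25.0000796536915
```

```bash
python3 -m creep '{"steps":[[0,0,-0.5,0,0,0,0],[0,0,-1,0,0,0,0],[0,0,-1.5,0,0,0,0],[0,0,-2,0,0,0,0],[0,0,-2,0,0,0,0],[0,0,-2,0,0,0,0],[-1,0,-1,0,0,0,0],[-2,0,0,0,0,0,0],[-3,0,0,0,0,0,0],[-2,0,0,0,0,0,0]]}'
python3 - <<'E'
from h import *
shift([.6585,-.03,.42]);s=read_state();print(s["width"]*87,s["joint_positions"])
t=camera("top");sd=camera("side");cv2.imwrite("pics/t8.png",t[:,:,::-1]);cv2.imwrite("pics/s8.png",sd[:,:,::-1])
# cup rim in the top view: dark brown ring
T=cam("top");S=cam("side")
b=[b for b in blobs(t,(2,90,25),(16,255,175),(285,150,345,212),150)]
for x in b:
    print("cup",x[1],x[2])
b=max(blobs(sd,(2,90,25),(16,255,190),(335,185,410,260),150),key=lambda x:x[1][4]);print("side cup",b[1],b[2])
for P in([.6585,-.03,.095],[.6585,-.03,0]):print(proj(S,P),proj(T,P))
rs=blobs(sd,(0,200,80),(8,255,255),(220,140,330,230),5);print([r[2] for r in rs])
E
```

```text
t: 26.17
ee_pos: [0.5131, 0.2262, 0.4705]
tool_rot: [0.106, -0.098, 0.99, 0.01]
force: [-0.8, -0.6, 0.5]
width: 0.136
grasp_force: 25.0
tcp [0.5131 0.2262 0.4705] stand [0.0027 0.0013 0.4705] xyaw -2.9443498880161134 z [ 0.2074  0.0405 -0.9774] F [-0.8457 -0.5748  0.5151] cm [ -7.9608 -27.9616   6.9109]
11.83101253434667 [ 0.5957  0.206  -1.2466  1.6341  0.2989  1.2553  1.0757]
cup [288 150  57  24 296] [321.3074 158.3953]
cup [ 285  163   60   49 1307] [313.9235 186.1783]
side cup [ 335  185   75   75 3279] [375.5615 218.6045]
[376.0999 204.3217] [311.6452 176.3806]
[373.8905 241.6413] [311.7211 188.3481]
[array([306.9   , 174.0667])]
```

```bash
python3 - <<'E'
from h import *
T=cam("top");S=cam("side")
print(tri(T,(170+425.5/3-.5,160+57.5/3-.5),S,(374.4+1.0,204.8)))
t=cv2.imread("pics/top0.png");g=cv2.medianBlur(cv2.resize(cv2.cvtColor(t[150:215,280:345],cv2.COLOR_BGR2GRAY),None,fx=6,fy=6,interpolation=cv2.INTER_CUBIC),5)
c=cv2.HoughCircles(g,cv2.HOUGH_GRADIENT,1.5,60,param1=80,param2=25,minRadius=90,maxRadius=115)
for u,v,r in (c[0][:4] if c is not None else []):
    p=(280+(u+.5)/6-.5,150+(v+.5)/6-.5);print(p,r/6,plane(T,p,.095))
shift([.655,-.03,.45])
E
```

```text
(array([ 0.6551, -0.03  ,  0.094 ]), np.float64(0.003278526262246524))
tcp [0.5137 0.2261 0.4695] stand [0.0022 0.0015 0.4695] xyaw -2.9431175382373485 z [ 0.2033  0.0451 -0.9781] F [-0.7102 -0.4439 -1.8552] cm [ -8.206  -27.9078   3.6234]
```

```bash
python3 -m creep '{"steps":[[-1.02,-3.49,0.4,0,0,0,0],[-1.02,-3.49,0.4,0,0,0,0],[-1.02,-3.49,0.4,0,0,0,0],[-1.02,-3.49,0.4,0,0,0,0],[-1.02,-3.49,0.4,0,0,0,0],[-1.02,-3.49,0.4,0,0,0,0],[-1.02,-3.49,0.4,0,0,0,0],[-1.02,-3.49,0.4,0,0,0,0],[0,0,0,0,0.105,0,0],[0,0,0,0,0.105,0,0]]}';python3 -m creep '{"steps":[[0,0,0,0,0,0,0],[0,0,0,0,0,0,0]]}'
python3 - <<'E'
from h import *
shift([.655,-.03,.44]);s=read_state();print(s["width"]*87,s["joint_positions"])
t=camera("top");sd=camera("side");S=cam("side");T=cam("top")
for b in blobs(sd,(100,120,40),(130,255,255),(330,100,420,260),10):
    ys,xs=np.nonzero(b[0]);print("blue",b[1],b[2],"top",xs[ys<ys.min()+4].mean(),"bot",xs[ys>ys.max()-4].mean())
p=s["ee_pos"]
for z in(.164,.25,.316):print(proj(S,p-[0,0,z]),proj(T,p-[0,0,z]))
for P in([.655,-.03,.095],[.655,-.03,0]):print("cup",proj(S,P))
E
```

```text
t: 27.1
ee_pos: [0.651, -0.0332, 0.4557]
tool_rot: [-0.002, -0.098, 0.995, -0.0]
force: [0.4, 0.5, 0.3]
width: 0.138
grasp_force: 25.0
t: 27.27
ee_pos: [0.6514, -0.0281, 0.4558]
tool_rot: [0.002, -0.101, 0.995, 0.001]
force: [0.3, 0.3, 0.1]
width: 0.135
grasp_force: 25.0
tcp [ 0.6514 -0.0281  0.4558] stand [-0.0824  0.278   0.4558] xyaw -2.9389152950680395 z [ 0.004   0.0024 -1.    ] F [0.2749 0.2599 0.0933] cm [-0.3107 -0.2566  1.5816]
11.7018477670534 [ 0.6866  0.505  -1.0444  1.3419  0.4309  1.5281  1.4579]
blue [369 102  11  85 620] [374.0194 149.4629] top 374.10526315789474 bot 373.1290322580645
blue [394 171  26  17 275] [408.3855 179.0364] top 414.1 bot 407.37142857142857
[377.6565 115.1385] [310.2978 146.6415]
[375.3758 156.4316] [310.5081 162.6998]
[373.7571 185.7372] [310.6446 173.1218]
cup [374.6349 204.6324]
cup [372.4878 241.974 ]
```

```bash
python3 -m creep '{"steps":[[-0.3,-0.25,1,0,0,0,0],[0,0,2,0,0,0,0],[0,0,2,0,0,0,0],[0,0,2,0,0,0,0],[0,0,2,0,0,0,0],[0,0,1.5,0,0,0,0],[0,0,1,0,0,0,0],[0,0,0.7,0,0,0,0],[0,0,0.3,0,0,0,0],[0,0,0,0,0,0,0]]}'; python3 -c "
from h import *
shift([.655,-.03,.322])"
```

```text
t: 28.2
ee_pos: [0.6549, -0.0312, 0.3306]
tool_rot: [0.001, -0.1, 0.995, 0.0]
force: [-0.2, 0.3, -1.1]
width: 0.141
grasp_force: 25.0
tcp [ 0.6549 -0.0312  0.3306] stand [-0.0852  0.2816  0.3306] xyaw -2.940999216055049 z [ 0.0014  0.0001 -1.    ] F [-0.2407  0.255  -1.12  ] cm [-0.0324  0.1107  0.8555]
```

```bash
python3 -m creep '{"steps":[[0,0,0.2,0,0,0,0],[0,0,0.2,0,0,0,0],[0,0,0.2,0,0,0,0],[0,0,0.1,0,0,0,0],[0,0,0,0,0,0,0]]}';python3 -m creep '{"steps":[[0,0,0.1,0,0,0,0],[0,0,0.1,0,0,0,0],[0,0,0,0,0,0,0]]}'
```

```text
t: 28.62
ee_pos: [0.6549, -0.0312, 0.3236]
tool_rot: [0.001, -0.1, 0.995, -0.0]
force: [-1.0, -0.1, -1.5]
width: 0.132
grasp_force: 25.0
t: 28.87
ee_pos: [0.6548, -0.0312, 0.3215]
tool_rot: [0.001, -0.1, 0.995, -0.0]
force: [0.1, -0.3, -0.1]
width: 0.138
grasp_force: 25.0
```

```bash
python3 -m creep '{"steps":[[0,0,0.1,0,0,0,0],[0,0,0.05,0,0,0,0],[0,0,0,0,0,0,0]]}';python3 -m creep '{"steps":[[0,0,0.05,0,0,0,0],[0,0,0.05,0,0,0,0],[0,0,0,0,0,0,0]]}'
```

```text
t: 29.12
ee_pos: [0.655, -0.031, 0.3208]
tool_rot: [0.001, -0.1, 0.995, -0.0]
force: [-1.0, -0.5, 5.2]
width: 0.138
grasp_force: 25.0
t: 29.37
ee_pos: [0.6551, -0.0309, 0.3207]
tool_rot: [0.001, -0.1, 0.995, -0.0]
force: [-1.8, -0.9, 10.8]
width: 0.136
grasp_force: 25.0
```

```bash
python3 -m creep '{"steps":[[0,0,-0.1,0,0,0,0],[0,0,0,0,0,0,0.16],[0,0,0,0,0,0,0.2],[0,0,0,0,0,0,0.25],[0,0,0,0,0,0,0.35],[0,0,0,0,0,0,0.5],[0,0,0,0,0,0,0.7],[0,0,0,0,0,0,0.9],[0,0,0,0,0,0,0.9],[0,0,0,0,0,0,0.9]]}';python3 -m creep '{"steps":[[0,0,0,0,0,0,0.9],[0,0,-1,0,0,0,0.9],[0,0,-2,0,0,0,0.9],[0,0,-3,0,0,0,0.9],[0,0,-3,0,0,0,0.9],[0,0,-3,0,0,0,0.9],[0,0,-3,0,0,0,0.9],[0,0,0,0,0,0,0.9],[0,0,0,0,0,0,0.9]]}'
python3 - <<'E'
from h import *
sd=camera("side");t=camera("top");cv2.imwrite("pics/s9.png",sd[:,:,::-1]);cv2.imwrite("pics/t9.png",t[:,:,::-1])
s0=cv2.imread("pics/side0.png")[:,:,::-1].astype(int)
for b in blobs(sd,(100,120,40),(130,255,255),(320,100,430,260),10):
    ys,xs=np.nonzero(b[0]);print("blue",b[1],b[2],"top",xs[ys<ys.min()+4].mean(),"bot",xs[ys>ys.max()-4].mean())
S=cam("side")
for P in([.655,-.03,.005],[.655,-.03,.183],[.655,-.03,.095]):print(proj(S,P))
d=(np.abs(sd.astype(int)-s0).sum(2)>90).astype(np.uint8);n,l,st_,c=cv2.connectedComponentsWithStats(d)
for i in range(1,n):
    if st_[i,4]>25:print("changed",st_[i])
f=lambda im:[b[2] for b in blobs(im.astype(np.uint8),(60,120,20),(90,255,255),(310,215,350,260),20)]
print("jar",f(s0),f(sd),read_state()["t"],read_state()["ee_pos"])
E
```

```text
t: 30.2
ee_pos: [0.6549, -0.0312, 0.3201]
tool_rot: [0.001, -0.1, 0.995, -0.0]
force: [-0.0, 0.0, 0.2]
width: 0.619
grasp_force: 0.0
t: 30.95
ee_pos: [0.6548, -0.0306, 0.4728]
tool_rot: [0.002, -0.1, 0.995, -0.0]
force: [-0.3, 0.6, -0.5]
width: 0.899
grasp_force: 0.0
blue [369 167  10  46 312] [373.6987 192.0288] top 374.2631578947368 bot 373.27272727272725
blue [394 170  36  18 407] [413.3735 178.1671] top 421.54716981132077 bot 407.5945945945946
[372.5961 240.0908]
[376.8079 166.8397]
[374.6349 204.6324]
changed [  32    0   50  231 4079]
changed [  99    0   54   94 2944]
changed [ 336    0   98  125 5941]
changed [332 104   9   8  40]
changed [328 117   7  10  34]
changed [362 137  27  11 136]
changed [347 138  22  11 130]
changed [254 140  19   9 100]
changed [271 140  11   6  32]
changed [296 143  21  10 104]
changed [312 143  15   9  59]
changed [278 146  22  12 118]
changed [379 151  15  11  44]
changed [268 152  14  12  54]
changed [346 153  51  60 843]
changed [247 155  14   6  38]
changed [250 161  13   4  38]
changed [265 168  10   7  48]
changed [280 170  41  33 486]
cha
[... 537 characters left out ...]
changed [216 257  16   6  44]
changed [536 258  37  32 427]
changed [322 260  19   9  59]
changed [184 262  18   5  49]
changed [303 265  36  35 501]
changed [473 267  21   6  38]
changed [327 270  14   4  32]
changed [ 311  271  100   56 1764]
changed [386 271   9   6  36]
changed [278 279  40  32 533]
changed [458 278  31  17 295]
changed [395 280  47  25 488]
changed [425 280  53  29 484]
changed [531 280  19  14 145]
changed [254 293  32  16 338]
changed [352 292  25  15 150]
changed [242 302  11   6  33]
changed [197 311  26   7  99]
changed [166 316  24   6  49]
changed [132 320  17   4  26]
jar [array([333.6201, 242.9651])] [array([333.5702, 242.886 ])] 31.05 [ 0.6545 -0.0312  0.4698]
```

```bash
python3 -m creep '{"steps":[[2,0,-2,0,0,0,0.9],[2,0,-2,0,0,0,0.9],[0,0,0,0,0,0,0.9],[0,0,0,0,0,0,0.9],[0,0,0,0,0,0,0.9],[0,0,0,0,0,0,0.9],[0,0,0,0,0,0,0.9],[0,0,0,0,0,0,0.9]]}'
python3 - <<'E'
from h import *
sd=camera("side")
for b in blobs(sd,(100,120,40),(130,255,255),(320,100,430,260),10)[:1]:print(b[1],b[2])
s0=cv2.imread("pics/side0.png")[:,:,::-1].copy()
# cup shift: match the cup's lower body between first and present picture
r=cv2.matchTemplate(sd[195:265,345:410],s0[212:250,356:392],cv2.TM_CCOEFF_NORMED);_,v,_,p=cv2.minMaxLoc(r);print("cup shift px",p[0]-11,p[1]-17,v)
close_job()
E
```

```text
t: 31.72
ee_pos: [0.6157, -0.0391, 0.5091]
tool_rot: [-0.0, -0.1, 0.995, 0.0]
force: [0.2, -0.3, 0.1]
width: 0.901
grasp_force: 0.0
[369 167  10  46 314] [373.6943 192.0732]
cup shift px 0 0 0.6668776869773865
the job is handed in; nothing more can be done
```

The brush is standing handle-down in the bamboo cup, and I handed the job in at about 32 s; the final checks showed no movement of the cup or the cream jar, but I did not check the other loose objects separately.

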